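# Slide the buffer pot onto the warmer tray

### The job

Pull the warmer's tray out until it reaches its stop. Then slide the steel pot sideways from its ledge onto the middle of the tray, without lifting or tipping it, and push it back until you feel it press lightly against the upright stop strip at the tray's rear; the tray must finish still fully out and the pot still up against the strip. Leave the bottle, the jug and the tip box undisturbed.

Things in the scene. Friction and masses are not known exactly. Their poses are not given: they have to be found in the camera images.
- warmer: Fixed bench-top tray warmer. Origin: on the table below the middle of the hood's front face; x to the rear, y left, z up. In mm: hood x 0 to 200, y +-215, 134 high, slot in the middle. In front, left and right of the open tray bay, aluminium ledges with tops at z 50: x -190 to 0, |y| 75 to 215, each with an etched ring (radius 54) at x -105, |y| 145.
- tray (a joint): Travel of the steel tray, m: 0 closed, 0.12 fully out at its stop (towards the warmer's -x). Rail friction of about 16 N holds it where it is left. Plate 175 mm long, 146 wide, 12 thick, top flush with the ledges (z 50 mm); fully out it spans warmer x -165 to +10 mm.
- handle (a point): Middle of the tray handle's bar: level round bar, 10 mm diameter, 90 long along the warmer's y, centre 42 mm above the table and 45 mm in front of the tray's front edge, with a stub back to the tray at each end. It can be pinched or hooked from above.
- stop: Upright stop strip, on stiff buffers that give at most 2 mm, on the tray near its rear: 130 mm wide, 35 high, 10 thick. Origin: middle of the lower edge of its front face, level with the tray's top; axes as the warmer's. A pot touching it has its centre at x -48 mm here, where a ring is etched on the tray. Tray closed: hidden in the hood; fully out: 24 mm in front of the hood.
- pot: Plain steel lidded pot, an upright cylinder 96 mm in diameter and 60 high, flat lid, no handle; about 0.4 kg. Origin: centre of its underside. Starts standing on the left or the right ledge.
- bottle: Bystander: amber glass bottle, 60 mm diameter, 105 high, on the other ledge. Origin: centre of its underside.
- jug: Bystander: white plastic bottle, 84 mm diameter, 150 high, on the table to the left. Origin: centre of its underside.
- tipbox: Bystander: tip box with blue base and white lid, 85 x 120 x 70 high, on the table to the right. Origin: centre of its underside.
Things that resemble listed ones, but are neither listed nor needed, are in the scene too. Leave any yellow look-alike of the pot alone.

How it is judged:
On the way, in this order (a step that is already met when the one before it is completed fails the run):
1. the tray is fully out at its stop (value of joint tray above 0.117 m), for 0.2 s.
2. the pot, in the middle of the tray, presses against the stop strip with the tray fully out (contact force between pot and stop above 1 N and value of joint tray above 0.117 m and x of pot in the frame of stop above -0.051 m and y of pot in the frame of stop between -0.012 and 0.012 m), for 0.1 s.
At the end, for the whole second after the job is handed in: The tray is within 3 mm of fully out and still; the pot stands upright on it at rest, within 12 mm of its middle line and no more than 3 mm from touching the stop strip (it must have pressed on the strip with over 1 N for 0.1 s with the tray fully out) (value of joint tray above 0.117 m and x of pot in the frame of stop above -0.051 m and y of pot in the frame of stop between -0.012 and 0.012 m and z of pot in the frame of stop between -0.003 and 0.003 m and angle between pot's own z axis and vertical below 0.05 rad and linear speed of pot below 0.01 m/s and velocity of joint tray between -0.005 and 0.005 m/s).
It fails at once if the pot is lifted off, or dropped from, the deck (height (world z) of pot above 0.057 m or height (world z) of pot below 0.044 m).
It fails at once if the pot is tipped by more than 0.12 rad (angle between pot's own z axis and vertical above 0.12 rad).
It fails at once if a bystander is moved by more than 15 mm (distance of any of bottle, jug, tipbox from where it was at the start of the episode above 0.015 m).
It also fails if it takes over 62 s, if anything falls off the work surface, if the arm or the gripper's body presses on something with over 40 N, if the wrist force passes 120 N, or if a joint passes its speed limit or range.

### The arm

A 6-joint arm with a two-finger parallel gripper is mounted at the origin on the work surface. World frame = base frame: x ahead of the robot, y to its left, z up, the work surface at z = 0. Lengths are in m, angles in rad, forces in N, time in s.
With the tool pointing down it reaches from about 0.275 to 0.775 m from the base axis. Payload 14.6 kg.
Tool frame: the origin (TCP) lies midway between the tips of the shut fingers; the grasp point (between the pads) lies 19 mm behind it; z points along the fingers, y is the direction in which the jaws open and shut (so a half turn about z gives the same grasp; the last joint's range is limited). The gripper opens to 85 mm and grips with 20 to 120 N. Pads are 22 mm wide; open, the fingers measure 114 mm over their backs; the gripper's body (76 mm by 85 mm) begins 54 mm behind the grasp point. The pads swing forward as they close: fully open they stand 13 mm farther back than shut.
Start: joints at [-1.323, 0.263, -0.048, 1.259, 0, 1.415], TCP at [0.206, -0.483, 0.197] pointing down, gripper open.
Joint ranges: [-2.65, 2.65], [-0.89, 1.7], [-1.18, 1.37], [-2.13, 2.11], [-1.35, 1.29], [-3.14, 3.14]. Speed limits (rad/s): [1.89, 1.89, 2.57, 2.79, 3.14, 3.14].

### API

Orientations are given as a rotation vector (axis times angle).
In Python, from workcell import r gives the robot as it stands. The module is installed in compiled form; this text tells all that it offers.
- The arm moves only by the tool step_arm, never from a script. Its argument "motion" is a list of rows, each a list of 3 entries, a list of its own where there are three numbers: the shift along the world's x, y, z scaled (see below), then the turn, a rotation vector about the world's x, y, z scaled (see below), then the closure, from 0 (fully open) to 1 (shut). In form: [[[dx, dy, dz], [wx, wy, wz], jaw], ...]. A call has exactly 8 rows; each row shifts and turns the commanded pose from where the row before left it; what a row does not reach is not made up. The controller multiplies each number of a shift by 100 cm and each number of a turn by 120 degrees. A row lasts 1/8 s, in which the tool goes at most 62.5 mm and 10.7 degrees, less where a joint would pass 70% of its speed; a pose out of reach is approached as far as the arm can. A call with a number of a shift or a turn outside -1 to 1 is refused whole. A call with a gripper value outside its range is refused whole. The fingers move at their own pace and stop on an object; "force" is the grip in N (left out, the last holds). Time passes only in rows, so rows that do not move let the fingers close, or fill a call up. It gives the time, the measured TCP pose, the force and the opening at its end, in the units of the state.
- r.state(): the state, without advancing time (a new reading comes with each control period).
- r.snapshot(name): name is "side" or "top"; returns the picture (400x640x3 uint8, blue, green, red); there is no depth.
- r.camera_params(name): a dict with "fovy" (degrees; the focal length in pixels is half the picture's height over the tangent of half this angle, whatever the lens; pixels are square), "cx", "cy" (the principal point, pixels), "k1" (the pictures are not rectified: a ray, as slopes to the right and down, at radius r is drawn at 1 + k1 r^2 times it, then the intrinsics apply), "rvec" (rotation vector, rad) and "tvec" (3), from world to camera coordinates, as OpenCV has them. Camera axes: x right, y down, z forward; pixel columns grow to the right and rows downward; lengths in m; the calibration is good to about 2 mm. A picture is of the moment at which its call begins. camera_params takes no time and is no camera call.
- r.close_job(): hands the job in, once; it reports no verdict.
The state is a dict: "time_s": time; "q": joint angles; "dq": joint speeds; "joint_torque": joint torques, N m; "position": TCP position; "tcp_rot": TCP orientation; "force": force on the tool from outside, world axes, zero at the start; "wrist_torque": the same for the moment, N m; "opening": finger opening in m.
Only numpy, scipy, OpenCV 4.12 (cv2) and the standard library are available. Lean on these libraries where they do the work, as an engineer would, in place of code of your own. Each camera call takes 0.05 s, during which the arm holds its last target. There are 200 camera calls.

## Working session

There is one attempt and no reset: what is moved stays moved. The work goes in short steps, Python scripts to look and compute and a tool call to move; the robot and the scene stay as the last step left them, time stands still between calls to the robot, and variables do not carry over. Pictures are saved under pics/ and viewed, about 8 in all and at most 12, crops included, and the job is handed in when it is done.

Besides the shell and the picture viewer there is one more tool, called after ">>>" by a JSON object that holds its "method" and its "body", one argument or row to a line. step_arm: Moves the arm, as the interface text tells. Shifts and turns lie within -1 to 1; 1 stands for 100 cm of shift or 120 degrees of turn. Its arguments: {"type":"object","properties":{"motion":{"type":"array","items":{"type":"array"}},"force":{"type":"number"}},"required":["motion"]}

```bash
mkdir -p pics; cat > h.py <<'E'
import numpy as np, cv2
from workcell import r
def cam(n):
    p=r.camera_params(n); f=200/np.tan(np.radians(p["fovy"])/2)
    R=cv2.Rodrigues(np.array(p["rvec"],float))[0]; return p,f,R,np.array(p["tvec"],float).ravel()
def ray(n,u,v):
    p,f,R,t=cam(n); K=np.array([[f,0,p["cx"]],[0,f,p["cy"]],[0,0,1.]])
    d=cv2.undistortPoints(np.array([[[u,v]]],float),K,np.array([p["k1"],0,0,0,0.]))[0,0]
    return -R.T@t, R.T@np.array([d[0],d[1],1])
def onz(n,u,v,z):
    o,d=ray(n,u,v); return o+d*(z-o[2])/d[2]
def proj(n,P):
    p,f,R,t=cam(n); K=np.array([[f,0,p["cx"]],[0,f,p["cy"]],[0,0,1.]])
    return cv2.projectPoints(np.array(P,float).reshape(-1,3),R,t,K,np.array([p["k1"],0,0,0,0.]))[0].reshape(-1,2)
E
python3 - <<'E'
from h import *
for n in("side","top"):
    cv2.imwrite(f"pics/{n}0.png",r.snapshot(n)); print(n,r.camera_params(n), ray(n,320,200))
print(r.state())
E
```

```text
side {'fovy': 43.266260006893496, 'cx': 312.81807840472186, 'cy': 200.64231014885516, 'k1': 0.004232871166777284, 'rvec': array([ 0.73401005, -2.76036805,  0.84905574]), 'tvec': array([0.54677595, 0.29225526, 1.27299879])} (array([0.22533416, 0.68024941, 1.22122408]), array([ 0.27684947, -0.49280569, -0.82504628]))
top {'fovy': 54.62599507642469, 'cx': 323.9420159606529, 'cy': 191.66183995899016, 'k1': -0.06036849349121555, 'rvec': array([ 2.11972281, -2.15717564,  0.14749273]), 'tvec': array([0.00238785, 0.6071046 , 1.05695434])} (array([ 0.44305034, -0.01950429,  1.13536785]), array([ 0.1276594 ,  0.02078496, -0.99188621]))
{'time_s': 0.1, 'q': array([-1.32330247e+00,  2.63468920e-01, -4.88368565e-02,  1.25936959e+00,
       -2.53286240e-06,  1.41550943e+00]), 'dq': array([ 3.66769280e-05, -2.19773318e-03,  2.05663339e-03,  4.52902665e-04,
       -4.17972821e-04, -4.36206508e-04]), 'joint_torque': array([ 3.73103219e-03, -6.38579965e+01,  3.85064042e+01,  1.00372871e-02,
       -1.27108506e-04,  1.14350973e-05]), 'position': array([ 0.20572779, -0.48274306,  0.19628982]), 'tcp_rot': array([-3.07723895e+00, -6.28242812e-01,  6.75923800e-05]), 'force': array([ 0.93157708, -0.17324632,  0.63180726]), 'wrist_torque': array([ 0.00205441, -0.01545149, -0.0195845 ]), 'opening': 0.08548337738695572}
```

View pics/top0.png

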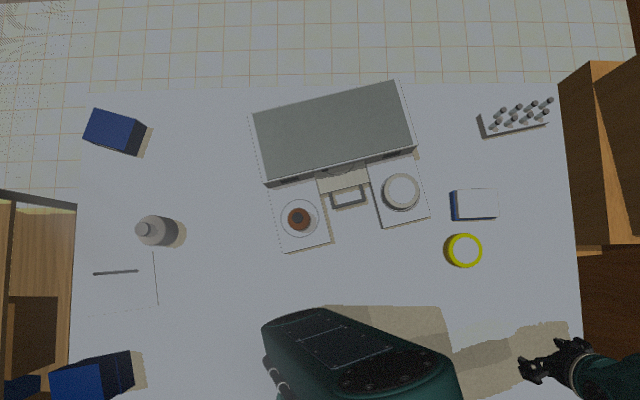

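View pics/side0.png

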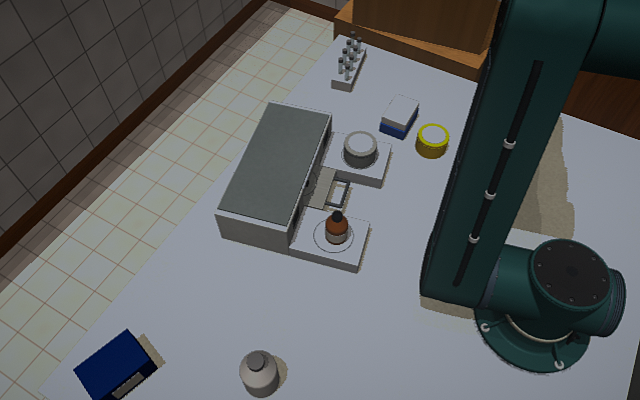

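The top view shows the pot on the right ledge at about (401,192), the bottle on the left ledge at (298,218), the handle at about (348,200), and the yellow decoy at (464,250). Next I'll zoom in for accuracy.

```bash
python3 - <<'E'
from h import *
im=cv2.imread("pics/top0.png")
c=im[75:265,240:440]; c=cv2.resize(c,None,fx=3.1,fy=3.1,interpolation=cv2.INTER_CUBIC)
c=cv2.convertScaleAbs(c,alpha=1.2)
cv2.imwrite("pics/top0c.png",c); print(c.shape)
E
```

```text
(589, 620, 3)
```

View pics/top0c.png

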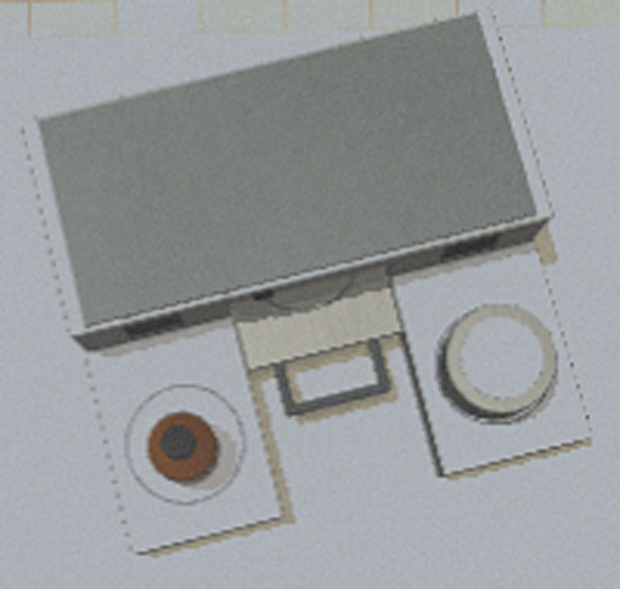

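The crop shows the ledge front corners at (140,551), (283,518), (441,474) and (590,438), the hood's front top corners at (74,334) and (551,216), the lid centre at about (500,353), and the handle bar from (292,410) to (388,386). I'll fit the warmer pose from these.

```bash
cat >> h.py <<'E'
def fit2(A,B):
    A=np.array(A);B=np.array(B);a=A-A.mean(0);b=B-B.mean(0)
    th=np.arctan2((a[:,0]*b[:,1]-a[:,1]*b[:,0]).sum(),(a*b).sum())
    R=np.array([[np.cos(th),-np.sin(th)],[np.sin(th),np.cos(th)]]);t=B.mean(0)-R@A.mean(0)
    return th,R,t,(A@R.T+t-B)
E
python3 - <<'E'
from h import *
pt=lambda x,y:(240+(x+.5)/3.1-.5,75+(y+.5)/3.1-.5)
obs=[((140,551),.05,(-.19,.215)),((283,518),.05,(-.19,.075)),((441,474),.05,(-.19,-.075)),((590,438),.05,(-.19,-.215)),((74,334),.134,(0,.215)),((551,216),.134,(0,-.215)),((184,444),.05,(-.105,.145))]
B=[onz("top",*pt(*o[0]),o[1])[:2] for o in obs]
th,R,t,res=fit2([o[2] for o in obs],B)
print(th,np.degrees(th),t);print((res*1000).round(1))
W=lambda p:(R.T@(np.array(p)[:2]-t)).round(4)
# pot lid by mask in top image
im=cv2.imread("pics/top0.png")
pc=onz("top",*pt(500,353),.11); print("pot lid",pc,W(pc))
for q in((292,410),(388,386)):
    p=onz("top",*pt(*q),.042); print("handle",p,W(p))
# side: pot lid centre approx
for n,u,v in(("side",360,145),):
    p=onz(n,u,v,.11);print("side pot",p,W(p))
# check side projection of ledge corners and the pot rim
w=lambda x,y,z:np.r_[R@np.array([x,y])+t,z]
print(proj("side",[w(-.19,.215,.05),w(-.19,-.215,.05),w(-.19,.075,.05),w(0,.215,.134),w(0,-.215,.134)]).round(1))
print("tray out handle",w(-.21,0,.042),"ring tray",w(-.085,0,.05))
E
```

```text
0.22965939727697524 13.158514189488953 [ 0.66900083 -0.05549936]
[[-2.7  7.4]
 [ 1.9 -0.3]
 [-0.8 -3.1]
 [ 1.1 -2.9]
 [-1.3  4.3]
 [ 1.2 -4.3]
 [ 0.6 -1.2]]
pot lid [ 0.60199535 -0.21544801  0.11      ] [-0.1017 -0.1405]
handle [ 0.56326291 -0.03561288  0.042     ] [-0.0984  0.0434]
handle [ 0.58379241 -0.1241443   0.042     ] [-0.0986 -0.0474]
side pot [ 0.59255695 -0.20768363  0.11      ] [-0.1091 -0.1308]
[[357.  264.9]
 [391.2 143.3]
 [369.4 220.9]
 [285.5 230.3]
 [331.6 111.1]]
tray out handle [ 0.46451459 -0.103305    0.042     ] ring tray [ 0.58623259 -0.07484926  0.05      ]
```

```bash
cat >> h.py <<'E'
TH=0.22966; WR=np.array([[np.cos(TH),-np.sin(TH)],[np.sin(TH),np.cos(TH)]]); WT=np.array([0.6690,-0.0555])
def w(x,y,z): return np.r_[WR@np.array([x,y])+WT,z]
def W(p): return WR.T@(np.array(p)[:2]-WT)
def overlay(n,im,box,s,pts,name):
    x0,y0,x1,y1=box
    c=cv2.resize(im[y0:y1,x0:x1],None,fx=s,fy=s,interpolation=cv2.INTER_CUBIC)
    for u,v in proj(n,pts): cv2.drawMarker(c,(int((u-x0+.5)*s),int((v-y0+.5)*s)),(0,0,255),cv2.MARKER_CROSS,9,1)
    cv2.imwrite(name,c)
PTS=[w(-.19,y,.05) for y in(.215,.075,-.075,-.215)]+[w(0,.215,.134),w(0,-.215,.134)]+[w(-.09,y,.042) for y in(.045,0,-.045)]
E
python3 - <<'E'
from h import *
a=cv2.imread("pics/side0.png");b=cv2.imread("pics/top0.png")
rim=lambda x,y:[w(x+.048*np.cos(k),y+.048*np.sin(k),.11) for k in np.arange(0,6.28,.785)]
P=PTS+rim(-.103,-.1405)
overlay("side",a,(280,90,420,290),2.8,P,"pics/o1.png");overlay("top",b,(240,130,440,265),2,P,"pics/o2.png")
x=cv2.imread("pics/o1.png");y=cv2.imread("pics/o2.png");o=np.zeros((560,800,3),np.uint8)
o[:x.shape[0],:x.shape[1]]=x;o[:y.shape[0],395:395+y.shape[1]]=y[:,:405];cv2.imwrite("pics/o.png",o)
E
```

```text
(no output)
```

View pics/o.png

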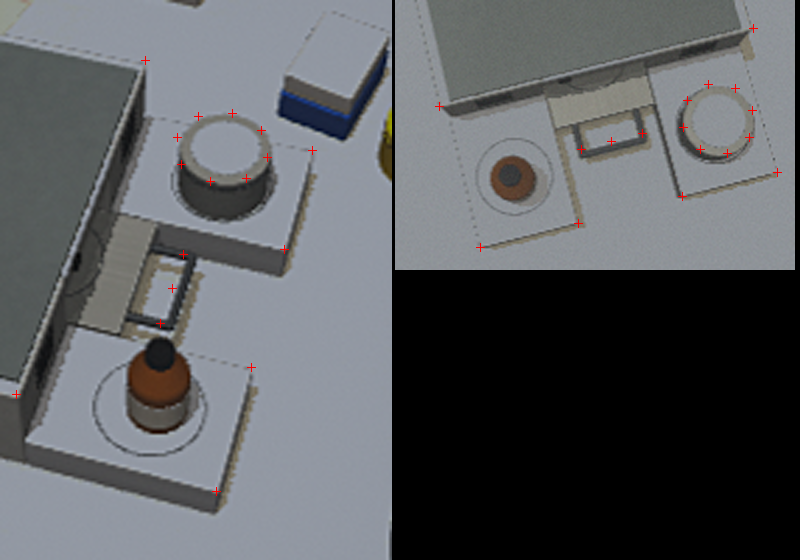

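Warmer fit agrees with both views to about 2 mm. The handle is about 8 mm out from closed, at warmer x ≈ -0.098, and the pot is at about (-0.106,-0.142). I'll turn the jaws along the warmer's x and travel to the handle.

>>> {"method": "step_arm", "body": {
  "motion": [
    [[0.04, 0.044, 0], [0, 0, 0.0834], 0.45],
    [[0.04, 0.044, 0], [0, 0, 0.0834], 0.45],
    [[0.04, 0.044, 0], [0, 0, 0.0834], 0.45],
    [[0.04, 0.044, 0], [0, 0, 0.0834], 0.45],
    [[0.04, 0.044, 0], [0, 0, 0.0834], 0.45],
    [[0.04, 0.044, 0], [0, 0, 0.0834], 0.45],
    [[0.04, 0.044, 0], [0, 0, 0.0834], 0.45],
    [[0.04, 0.044, 0], [0, 0, 0.0834], 0.45]
  ],
  "force": 40
}}

```text
time_s: 1.1
position: [0.5268, -0.1292, 0.1965]
tcp_rot: [-1.945, -2.467, 0.0]
force: [0.2, -1.6, -0.8]
opening: 0.0466
```

```bash
cat >> h.py <<'E'
def tool():
    s=r.state();R=cv2.Rodrigues(np.array(s["tcp_rot"]))[0]
    F=np.array(s["force"]);print("t",s["time_s"],"pos",s["position"].round(4),"W",W(s["position"]).round(4),"yaw_y",np.degrees(np.arctan2(R[1,1],R[0,1])).round(2),"zaxis",R[:,2].round(3),"open",round(s["opening"],4),"F",F.round(1),"Fw",(WR.T@F[:2]).round(1),"q",s["q"].round(2))
E
python3 - <<'E'
from h import *
tool(); print(w(-.098,0,0))
E
```

```text
t 1.1 pos [ 0.5268 -0.1292  0.1965] W [-0.1553 -0.0394] yaw_y 13.48 zaxis [-0. -0. -1.] open 0.0466 F [ 0.2 -1.6 -0.8] Fw [-0.1 -1.6] q [-0.39  0.29 -0.01  1.27 -0.    0.94]
[ 0.5735731  -0.07780935  0.        ]
```

>>> {"method": "step_arm", "body": {
  "motion": [
    [[0.0235, 0.0255, 0], [0, 0, 0], 0.45],
    [[0.0235, 0.0255, 0], [0, 0, -0.0027], 0.45],
    [[0, 0, -0.03], [0, 0, 0], 0.45],
    [[0, 0, -0.04], [0, 0, 0], 0.45],
    [[0, 0, -0.04], [0, 0, 0], 0.45],
    [[0, 0, -0.03], [0, 0, 0], 0.45],
    [[0, 0, -0.02], [0, 0, 0], 0.45],
    [[0, 0, -0.0135], [0, 0, 0], 0.45]
  ]
}}

```text
time_s: 2.1
position: [0.5723, -0.0799, 0.0221]
tcp_rot: [-1.959, -2.455, 0.001]
force: [0.3, 0.1, 0.4]
opening: 0.047
```

```bash
python3 - <<'E'
from h import *
tool()
a=r.snapshot("side")
overlay("side",a,(290,130,430,260),4,[],"pics/s1.png")
E
```

```text
t 2.1 pos [ 0.5723 -0.0799  0.0221] W [-0.0997 -0.0017] yaw_y 12.81 zaxis [-0.001  0.    -1.   ] open 0.047 F [0.3 0.1 0.4] Fw [0.3 0. ] q [-0.28  0.46 -0.24  0.87  0.    1.07]Traceback (most recent call last):
  File "<stdin>", line 4, in <module>
  File "h.py", line 26, in overlay
    for u,v in proj(n,pts): cv2.drawMarker(c,(int((u-x0+.5)*s),int((v-y0+.5)*s)),(0,0,255),cv2.MARKER_CROSS,9,1)
               ~~~~^^^^^^^
  File "h.py", line 14, in proj
    return cv2.projectPoints(np.array(P,float).reshape(-1,3),R,t,K,np.array([p["k1"],0,0,0,0.]))[0].reshape(-1,2)
           ^^^^^^^^^^^^^^^^^^^^^^^^^^^^^^^^^^^^^^^^^^^^^^^^^^^^^^^^^^^^^^^^^^^^^^^^^^^^^^^^^^^^^^^^^^^^^^^^
AttributeError: 'NoneType' object has no attribute 'reshape'
```

No contact. I'll close on the bar without looking, because the final opening will show whether it was gripped.

>>> {"method": "step_arm", "body": {
  "motion": [
    [[0, 0, 0], [0, 0, 0], 1],
    [[0, 0, 0], [0, 0, 0], 1],
    [[0, 0, 0], [0, 0, 0], 1],
    [[0, 0, 0], [0, 0, 0], 1],
    [[0, 0, 0], [0, 0, 0], 1],
    [[0, 0, 0], [0, 0, 0], 1],
    [[0, 0, 0], [0, 0, 0], 1],
    [[0, 0, 0], [0, 0, 0], 1]
  ],
  "force": 50
}}

```text
time_s: 3.15
position: [0.5728, -0.08, 0.0232]
tcp_rot: [-1.96, -2.456, 0.0]
force: [-0.1, 0.3, 0.2]
opening: 0.0002
```

```bash
python3 -c "
from h import *
tool()"
```

```text
t 3.15 pos [ 0.5728 -0.08    0.0232] W [-0.0993 -0.0019] yaw_y 12.82 zaxis [-0. -0. -1.] open 0.0002 F [-0.1  0.3  0.2] Fw [-0.   0.3] q [-0.28  0.46 -0.24  0.87 -0.    1.07]
```

The fingers closed fully, so the bar was missed. I need to look.

```bash
python3 - <<'E'
from h import *
a=r.snapshot("side");b=r.snapshot("top")
T=r.state()["position"]
overlay("side",a,(280,120,420,260),2.8,[T,T+[0,0,.019]],"pics/o1.png");overlay("top",b,(280,130,420,260),2.8,[T],"pics/o2.png")
x=cv2.imread("pics/o1.png");y=cv2.imread("pics/o2.png");o=np.zeros((400,800,3),np.uint8)
o[:x.shape[0],:x.shape[1]]=x;o[:y.shape[0],400:400+y.shape[1]]=y;cv2.imwrite("pics/s1.png",cv2.convertScaleAbs(o,alpha=1.3))
E
```

```text
(no output)
```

View pics/s1.png

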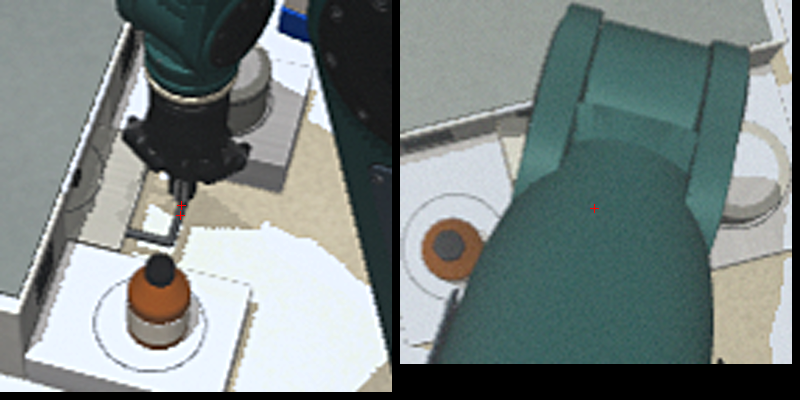

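In the side view the fingers sit right at the bar, around (182,205), although the opening reads shut. I'll do a short test pull and watch the force.

>>> {"method": "step_arm", "body": {
  "motion": [
    [[-0.0029, -0.0007, 0], [0, 0, 0], 1],
    [[-0.0029, -0.0007, 0], [0, 0, 0], 1],
    [[-0.0029, -0.0007, 0], [0, 0, 0], 1],
    [[-0.0029, -0.0007, 0], [0, 0, 0], 1],
    [[-0.0029, -0.0007, 0], [0, 0, 0], 1],
    [[-0.0029, -0.0007, 0], [0, 0, 0], 1],
    [[-0.0029, -0.0007, 0], [0, 0, 0], 1],
    [[-0.0029, -0.0007, 0], [0, 0, 0], 1]
  ]
}}

```text
time_s: 4.25
position: [0.5494, -0.0856, 0.0232]
tcp_rot: [-1.96, -2.456, -0.0]
force: [0.2, 0.6, 0.3]
opening: 0.0
```

```bash
python3 - <<'E'
from h import *
tool()
a=r.snapshot("side")
T=r.state()["position"]
overlay("side",a,(290,140,400,240),5,[T],"pics/s2.png")
cv2.imwrite("pics/s2.png",cv2.convertScaleAbs(cv2.imread("pics/s2.png"),alpha=1.5))
E
```

```text
t 4.25 pos [ 0.5494 -0.0856  0.0232] W [-0.1233 -0.0021] yaw_y 12.82 zaxis [-0.  0. -1.] open 0.0 F [0.2 0.6 0.3] Fw [0.4 0.5] q [-0.3   0.42 -0.3   0.85  0.    1.05]
```

View pics/s2.png

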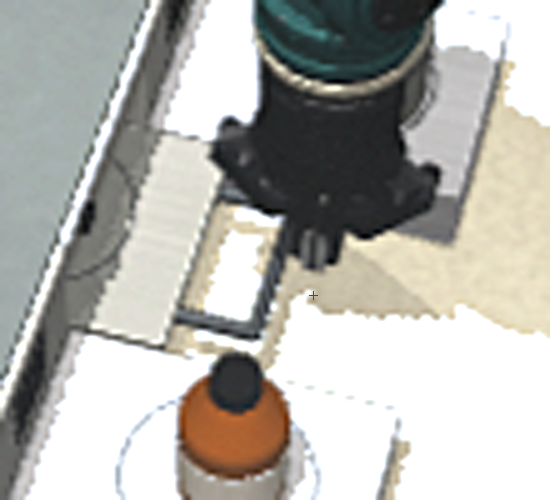

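The finger tips end about 5 px above the projected TCP, so they closed above the bar. I'll work out the height that this pixel offset implies.

```bash
python3 - <<'E'
from h import *
T=r.state()["position"]
for dz in(0,.005,.01,.015,.02,.025): print(dz,proj("side",[T+[0,0,dz]]).round(1), "Wray", W(onz("side",352.5,194.1,T[2]+dz)).round(4))
E
```

```text
0 [[352.2 198.5]] Wray [-0.1206 -0.0174]
0.005 [[352.3 197.5]] Wray [-0.1212 -0.014 ]
0.01 [[352.4 196.6]] Wray [-0.1218 -0.0105]
0.015 [[352.5 195.6]] Wray [-0.1224 -0.007 ]
0.02 [[352.6 194.6]] Wray [-0.123  -0.0035]
0.025 [[352.7 193.5]] Wray [-0.1236 -0.    ]
```

Tips appear to be about 24 mm higher than the reported TCP, just over the bar. I'll go back above the bar, open, and descend about 20 mm deeper. That clears the table whichever height is right.

>>> {"method": "step_arm", "body": {
  "motion": [
    [[0, 0, 0.04], [0, 0, 0], 1],
    [[0.0, 0, 0], [0, 0, 0.003], 0.45],
    [[0.0232, 0.0075, 0], [0, 0, 0], 0.45],
    [[0, 0, 0], [0, 0, 0], 0.45],
    [[0, 0, -0.03], [0, 0, 0], 0.45],
    [[0, 0, -0.015], [0, 0, 0], 0.45],
    [[0, 0, -0.01], [0, 0, 0], 0.45],
    [[0, 0, -0.005], [0, 0, 0], 0.45]
  ]
}}

```text
time_s: 5.3
position: [0.5726, -0.0782, 0.0029]
tcp_rot: [-1.952, -2.461, 0.0]
force: [-0.1, 0.7, 0.0]
opening: 0.0469
```

```bash
python3 -c "
from h import *
tool()"
```

```text
t 5.3 pos [ 0.5726 -0.0782  0.0029] W [-0.099  -0.0001] yaw_y 13.17 zaxis [-0.  0. -1.] open 0.0469 F [-0.1  0.7  0. ] Fw [0.1 0.7] q [-0.28  0.48 -0.27  0.82 -0.    1.06]
```

>>> {"method": "step_arm", "body": {
  "motion": [
    [[0, 0, 0], [0, 0, 0], 1],
    [[0, 0, 0], [0, 0, 0], 1],
    [[0, 0, 0], [0, 0, 0], 1],
    [[0, 0, 0], [0, 0, 0], 1],
    [[0, 0, 0], [0, 0, 0], 1],
    [[0, 0, 0], [0, 0, 0], 1],
    [[0, 0, 0], [0, 0, 0], 1],
    [[0, 0, 0], [0, 0, 0], 1]
  ],
  "force": 50
}}

```text
time_s: 6.3
position: [0.5725, -0.0784, 0.0038]
tcp_rot: [1.952, 2.461, -0.001]
force: [-4.9, -1.5, 5.8]
opening: 0.0077
```

```bash
python3 -c "
from h import *
tool()"
```

```text
t 6.3 pos [ 0.5725 -0.0784  0.0038] W [-0.0992 -0.0003] yaw_y 13.17 zaxis [-0.    -0.001 -1.   ] open 0.0077 F [-4.9 -1.5  5.8] Fw [-5.2 -0.4] q [-0.28  0.48 -0.27  0.83 -0.    1.06]
```

The jaws caught only the upper part of the bar (7.7 mm, with upward force). I'll open, go 10 mm deeper and regrip.

>>> {"method": "step_arm", "body": {
  "motion": [
    [[0, 0, 0], [0, 0, 0], 0.45],
    [[0, 0, 0], [0, 0, 0], 0.45],
    [[0, 0, -0.004], [0, 0, 0], 0.45],
    [[0, 0, -0.004], [0, 0, 0], 0.45],
    [[0, 0, -0.003], [0, 0, 0], 0.45],
    [[0, 0, 0], [0, 0, 0], 1],
    [[0, 0, 0], [0, 0, 0], 1],
    [[0, 0, 0], [0, 0, 0], 1]
  ]
}}

```text
time_s: 7.3
position: [0.5726, -0.0782, -0.0077]
tcp_rot: [-1.952, -2.462, 0.001]
force: [-2.5, -0.2, 2.8]
opening: 0.008
```

>>> {"method": "step_arm", "body": {
  "motion": [
    [[0, 0, 0], [0, 0, 0], 1],
    [[0, 0, 0], [0, 0, 0], 1],
    [[0, 0, 0], [0, 0, 0], 1],
    [[0, 0, 0], [0, 0, 0], 1],
    [[0, 0, 0], [0, 0, 0], 1],
    [[0, 0, 0], [0, 0, 0], 1],
    [[0, 0, 0], [0, 0, 0], 1],
    [[0, 0, 0], [0, 0, 0], 1]
  ]
}}

```text
time_s: 8.3
position: [0.5725, -0.0782, -0.0077]
tcp_rot: [-1.952, -2.461, 0.001]
force: [-5.2, -1.8, 5.4]
opening: 0.008
```

```bash
python3 - <<'E'
from h import *
tool()
a=r.snapshot("side")
T=r.state()["position"]
overlay("side",a,(290,140,400,240),5,[T],"pics/s3.png")
cv2.imwrite("pics/s3.png",cv2.convertScaleAbs(cv2.imread("pics/s3.png"),alpha=1.5))
E
```

```text
t 8.3 pos [ 0.5725 -0.0782 -0.0077] W [-0.0991 -0.0001] yaw_y 13.17 zaxis [-0. -0. -1.] open 0.008 F [-5.2 -1.8  5.4] Fw [-5.5 -0.6] q [-0.28  0.49 -0.29  0.8  -0.    1.06]
```

View pics/s3.png

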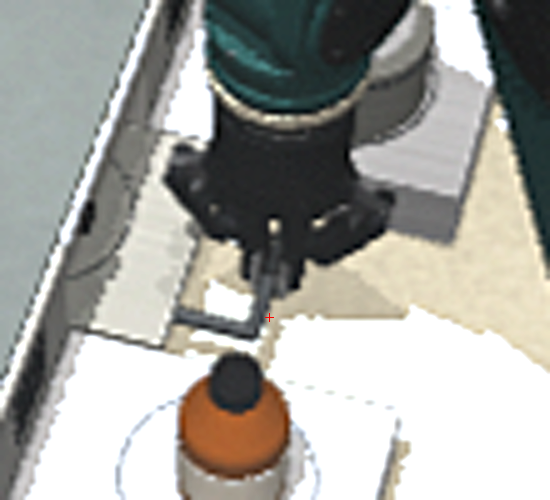

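The bar is now pinched (opening 8 mm) and the fingers reach below it. Actual tip height is about the reported z plus 24 mm. Pulling now.

>>> {"method": "step_arm", "body": {
  "motion": [
    [[-0.0058, -0.00137, 0], [0, 0, 0], 1],
    [[-0.0117, -0.00273, 0], [0, 0, 0], 1],
    [[-0.0117, -0.00273, 0], [0, 0, 0], 1],
    [[-0.0117, -0.00273, 0], [0, 0, 0], 1],
    [[-0.0117, -0.00273, 0], [0, 0, 0], 1],
    [[-0.0117, -0.00273, 0], [0, 0, 0], 1],
    [[-0.0117, -0.00273, 0], [0, 0, 0], 1],
    [[-0.0117, -0.00273, 0], [0, 0, 0], 1]
  ],
  "force": 60
}}

```text
time_s: 9.35
position: [0.4879, -0.0981, -0.0075]
tcp_rot: [1.949, 2.46, 0.008]
force: [15.5, 6.9, -10.2]
opening: 0.0075
```

```bash
python3 -c "
from h import *
tool()"
```

```text
t 9.35 pos [ 0.4879 -0.0981 -0.0075] W [-0.1861 -0.0002] yaw_y 13.23 zaxis [ 0.006  0.002 -1.   ] open 0.0075 F [ 15.5   6.9 -10.2] Fw [16.7  3.2] q [-0.36  0.37 -0.5   0.7   0.    0.98]
```

>>> {"method": "step_arm", "body": {
  "motion": [
    [[-0.0029, -0.0007, 0], [0, 0, 0], 1],
    [[-0.0029, -0.0007, 0], [0, 0, 0], 1],
    [[-0.0029, -0.0007, 0], [0, 0, 0], 1],
    [[-0.0029, -0.0007, 0], [0, 0, 0], 1],
    [[-0.0029, -0.0007, 0], [0, 0, 0], 1],
    [[-0.0029, -0.0007, 0], [0, 0, 0], 1],
    [[-0.0019, -0.0005, 0], [0, 0, 0], 1],
    [[0, 0, 0], [0, 0, 0], 1]
  ]
}}

```text
time_s: 10.35
position: [0.4683, -0.1026, -0.0076]
tcp_rot: [1.949, 2.461, 0.007]
force: [11.7, 8.1, -7.6]
opening: 0.0076
```

```bash
python3 -c "
from h import *
tool()"
```

```text
t 10.35 pos [ 0.4683 -0.1026 -0.0076] W [-2.061e-01 -2.000e-04] yaw_y 13.23 zaxis [ 0.005  0.002 -1.   ] open 0.0076 F [11.7  8.1 -7.6] Fw [13.2  5.2] q [-0.39  0.35 -0.54  0.68  0.    0.95]
```

>>> {"method": "step_arm", "body": {
  "motion": [
    [[-0.001, -0.0002, 0], [0, 0, 0], 1],
    [[-0.001, -0.0002, 0], [0, 0, 0], 1],
    [[-0.001, -0.0002, 0], [0, 0, 0], 1],
    [[-0.001, -0.0002, 0], [0, 0, 0], 1],
    [[0, 0, 0], [0, 0, 0], 1],
    [[0, 0, 0], [0, 0, 0], 1],
    [[0, 0, 0], [0, 0, 0], 1],
    [[0, 0, 0], [0, 0, 0], 1]
  ]
}}

```text
time_s: 11.35
position: [0.4645, -0.1035, -0.0076]
tcp_rot: [1.949, 2.46, 0.007]
force: [14.6, 8.0, -8.9]
opening: 0.0073
```

```bash
python3 -c "
from h import *
tool()"
```

```text
t 11.35 pos [ 0.4645 -0.1035 -0.0076] W [-2.1e-01 -2.0e-04] yaw_y 13.23 zaxis [ 0.005  0.002 -1.   ] open 0.0073 F [14.6  8.  -8.9] Fw [16.   4.5] q [-0.39  0.34 -0.55  0.68  0.    0.95]
```

>>> {"method": "step_arm", "body": {
  "motion": [
    [[-0.001, -0.0002, 0], [0, 0, 0], 1],
    [[-0.001, -0.0002, 0], [0, 0, 0], 1],
    [[-0.001, -0.0002, 0], [0, 0, 0], 1],
    [[0, 0, 0], [0, 0, 0], 1],
    [[0, 0, 0], [0, 0, 0], 1],
    [[0, 0, 0], [0, 0, 0], 1],
    [[0, 0, 0], [0, 0, 0], 1],
    [[0, 0, 0], [0, 0, 0], 1]
  ]
}}

```text
time_s: 12.35
position: [0.4628, -0.1039, -0.0075]
tcp_rot: [1.948, 2.46, 0.01]
force: [20.8, 10.5, -15.3]
opening: 0.0077
```

```bash
python3 -c "
from h import *
tool()"
```

```text
t 12.35 pos [ 0.4628 -0.1039 -0.0075] W [-2.118e-01 -2.000e-04] yaw_y 13.25 zaxis [ 0.007  0.003 -1.   ] open 0.0077 F [ 20.8  10.5 -15.3] Fw [22.7  5.5] q [-0.4   0.34 -0.55  0.67  0.01  0.94]
```

>>> {"method": "step_arm", "body": {
  "motion": [
    [[-0.001, -0.0002, 0], [0, 0, 0], 1],
    [[-0.001, -0.0002, 0], [0, 0, 0], 1],
    [[0, 0, 0], [0, 0, 0], 1],
    [[0, 0, 0], [0, 0, 0], 1],
    [[0, 0, 0], [0, 0, 0], 1],
    [[0, 0, 0], [0, 0, 0], 1],
    [[0, 0, 0], [0, 0, 0], 1],
    [[0, 0, 0], [0, 0, 0], 1]
  ]
}}

```text
time_s: 13.35
position: [0.4628, -0.1039, -0.0074]
tcp_rot: [1.946, 2.459, 0.016]
force: [34.4, 15.9, -27.6]
opening: 0.0077
```

```bash
python3 -c "
from h import *
tool()"
```

```text
t 13.35 pos [ 0.4628 -0.1039 -0.0074] W [-2.118e-01 -2.000e-04] yaw_y 13.28 zaxis [ 0.011  0.004 -1.   ] open 0.0077 F [ 34.4  15.9 -27.6] Fw [37.1  7.6] q [-0.4   0.34 -0.56  0.67  0.01  0.94]
```

At the stop: no further travel, and force rises to 37 N. I'll relieve the load, release and rise.

>>> {"method": "step_arm", "body": {
  "motion": [
    [[0.001, 0.0002, 0], [0, 0, 0], 1],
    [[0.001, 0.0002, 0], [0, 0, 0], 1],
    [[0.001, 0.0002, 0], [0, 0, 0], 0.45],
    [[0, 0, 0], [0, 0, 0], 0.45],
    [[0, 0, 0], [0, 0, 0], 0.45],
    [[0, 0, 0.03], [0, 0, 0], 0.45],
    [[0, 0, 0.05], [0, 0, 0], 0.45],
    [[0, 0, 0.05], [0, 0, 0], 0.2]
  ]
}}

```text
time_s: 14.35
position: [0.4593, -0.1044, 0.1237]
tcp_rot: [-1.952, -2.461, 0.0]
force: [0.6, -0.3, -0.8]
opening: 0.0637
```

```bash
python3 -c "
from h import *
tool(); d=w(-.106,-.212,0)-r.state()['position']; print(d)"
```

```text
t 14.35 pos [ 0.4593 -0.1044  0.1237] W [-2.153e-01  1.000e-04] yaw_y 13.17 zaxis [-0.  0. -1.] open 0.0637 F [ 0.6 -0.3 -0.8] Fw [ 0.5 -0.4] q [-0.4   0.21 -0.33  1.03 -0.    0.94]
[ 0.15471442 -0.18166572 -0.12366283]
```

>>> {"method": "step_arm", "body": {
  "motion": [
    [[0.031, -0.0363, 0], [0, 0, 0], 0.18],
    [[0.031, -0.0363, 0], [0, 0, 0], 0.18],
    [[0.031, -0.0363, 0], [0, 0, 0], 0.18],
    [[0.031, -0.0363, 0], [0, 0, 0], 0.18],
    [[0.031, -0.0363, 0], [0, 0, 0], 0.18],
    [[0, 0, 0], [0, 0, 0], 0.18],
    [[0, 0, 0], [0, 0, 0], 0.18],
    [[0, 0, -0.02], [0, 0, 0], 0.18]
  ]
}}

```text
time_s: 15.35
position: [0.6149, -0.2855, 0.1035]
tcp_rot: [1.95, 2.46, 0.001]
force: [0.4, 0.1, -0.9]
opening: 0.0699
```

```bash
python3 - <<'E'
from h import *
tool()
a=r.snapshot("side");T=r.state()["position"]
rim=lambda x,y,z:[w(x+.048*np.cos(k),y+.048*np.sin(k),z) for k in np.arange(0,6.28,.785)]
overlay("side",a,(280,110,440,250),4.5,[T+[0,0,.024]]+rim(-.106,-.142,.11)+[w(-.21,.045,.042),w(-.21,-.045,.042),w(-.034,.065,.085),w(-.034,-.065,.085),w(-.165,.073,.05),w(-.165,-.073,.05)],"pics/s4.png")
cv2.imwrite("pics/s4.png",cv2.convertScaleAbs(cv2.imread("pics/s4.png"),alpha=1.3))
E
```

```text
t 15.35 pos [ 0.6149 -0.2855  0.1035] W [-0.105  -0.2117] yaw_y 13.21 zaxis [ 0.002 -0.001 -1.   ] open 0.0699 F [ 0.4  0.1 -0.9] Fw [0.5 0. ] q [-0.55  0.56  0.18  1.19  0.    0.79]
```

View pics/s4.png

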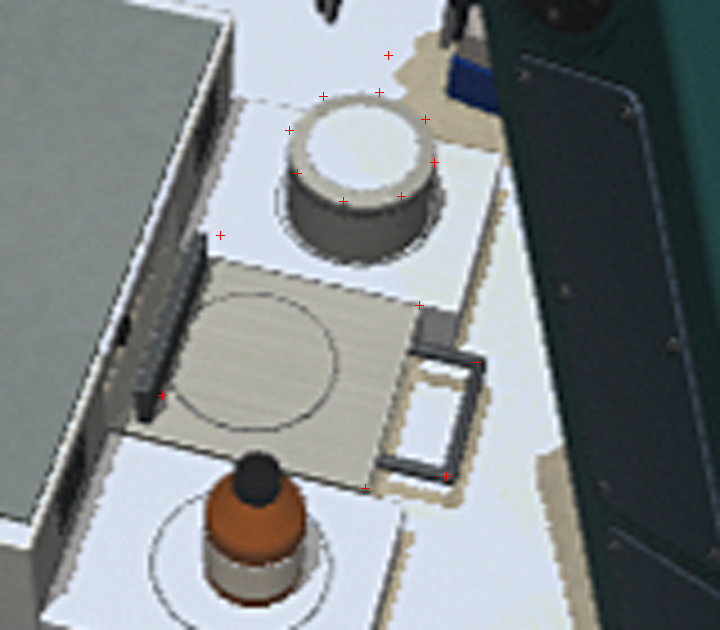

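Tray is fully out and the strip's front face is at x ≈ -0.024, so the final pot centre should be x ≈ -0.072. The pot is unmoved at about (-0.106,-0.140). The finger tips, at (330,22) and (452,45), look somewhat higher than predicted, so I'll descend and check.

>>> {"method": "step_arm", "body": {
  "motion": [
    [[0, 0, -0.02], [0, 0, 0], 0.18],
    [[0, 0, -0.02], [0, 0, 0], 0.18],
    [[0, 0, -0.02], [0, 0, 0], 0.18],
    [[0, 0, -0.008], [0, 0, 0], 0.18],
    [[0, 0, -0.005], [0, 0, 0], 0.18],
    [[0, 0, -0.005], [0, 0, 0], 0.18],
    [[0, 0, 0], [0, 0, 0], 0.18],
    [[0, 0, 0], [0, 0, 0], 0.18]
  ]
}}

```text
time_s: 16.4
position: [0.6149, -0.2861, 0.0246]
tcp_rot: [1.952, 2.461, 0.0]
force: [0.9, -0.4, -0.4]
opening: 0.07
```

```bash
python3 - <<'E'
from h import *
tool()
# pinch check: front fingertip predicted pixel vs observed (347.1,198.4)
P=np.array([.5725,-.0782,-.0077])
for dz in(.02,.025,.03,.035,.04): print(dz,proj("side",[P+np.r_[WR@[-.012,0],dz]]).round(1))
print("tipbox",W(onz("top",452,204,.07)))
a=r.snapshot("side");T=r.state()["position"]
overlay("side",a,(310,90,430,190),6,[T+np.r_[WR@[s*.042,.011],z] for s in(-1,1) for z in(.034,.044)],"pics/s5.png")
cv2.imwrite("pics/s5.png",cv2.convertScaleAbs(cv2.imread("pics/s5.png"),alpha=1.6))
E
```

```text
t 16.4 pos [ 0.6149 -0.2861  0.0246] W [-0.1051 -0.2122] yaw_y 13.17 zaxis [ 0. -0. -1.] open 0.07 F [ 0.9 -0.4 -0.4] Fw [ 0.7 -0.6] q [-0.56  0.61  0.05  1.01  0.    0.79]
0.02 [[347.7 200.2]]
0.025 [[347.8 199.2]]
0.03 [[347.8 198.2]]
0.035 [[347.9 197.2]]
0.04 [[348.  196.2]]
tipbox [-0.17411834 -0.27542482]
```

View pics/s5.png

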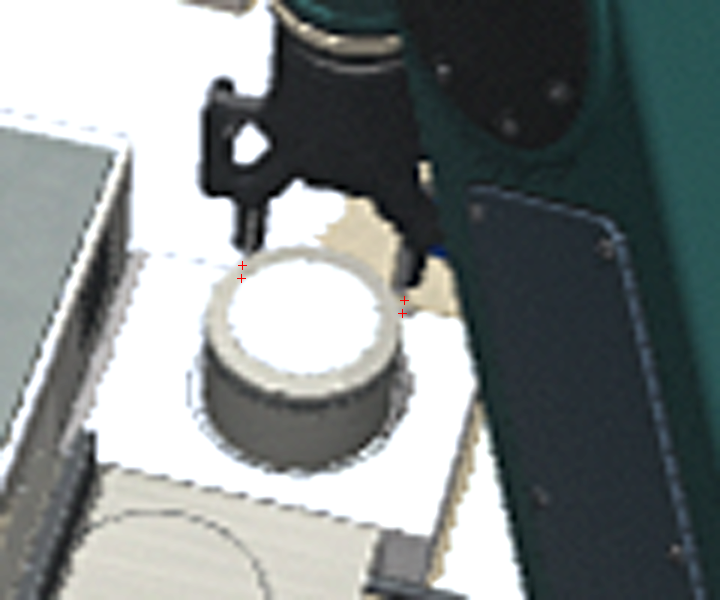

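Tips hang at about z 0.06 to 0.065 just behind the pot's right side, straddling it. Now pushing along the warmer's +y.

>>> {"method": "step_arm", "body": {
  "motion": [
    [[-0.00114, 0.00487, 0], [0, 0, 0], 0.18],
    [[-0.00114, 0.00487, 0], [0, 0, 0], 0.18],
    [[-0.00114, 0.00487, 0], [0, 0, 0], 0.18],
    [[-0.00114, 0.00487, 0], [0, 0, 0], 0.18],
    [[-0.00114, 0.00487, 0], [0, 0, 0], 0.18],
    [[-0.00114, 0.00487, 0], [0, 0, 0], 0.18],
    [[-0.00114, 0.00487, 0], [0, 0, 0], 0.18],
    [[-0.00114, 0.00487, 0], [0, 0, 0], 0.18]
  ]
}}

```text
time_s: 17.45
position: [0.6057, -0.2468, 0.0242]
tcp_rot: [1.952, 2.461, -0.0]
force: [0.1, -2.0, 0.1]
opening: 0.0697
```

```bash
python3 -c "
from h import *
tool()"
```

```text
t 17.45 pos [ 0.6057 -0.2468  0.0242] W [-0.1052 -0.1719] yaw_y 13.17 zaxis [ 0. -0. -1.] open 0.0697 F [ 0.1 -2.   0.1] Fw [-0.3 -2. ] q [-0.51  0.57 -0.02  0.98 -0.    0.83]
```

>>> {"method": "step_arm", "body": {
  "motion": [
    [[-0.00228, 0.00974, 0], [0, 0, 0], 0.18],
    [[-0.00228, 0.00974, 0], [0, 0, 0], 0.18],
    [[-0.00228, 0.00974, 0], [0, 0, 0], 0.18],
    [[-0.00228, 0.00974, 0], [0, 0, 0], 0.18],
    [[-0.00228, 0.00974, 0], [0, 0, 0], 0.18],
    [[-0.00228, 0.00974, 0], [0, 0, 0], 0.18],
    [[-0.00114, 0.00487, 0], [0, 0, 0], 0.18],
    [[-0.00057, 0.00243, 0], [0, 0, 0], 0.18]
  ]
}}

```text
time_s: 18.45
position: [0.5903, -0.181, 0.0242]
tcp_rot: [1.952, 2.462, -0.0]
force: [0.4, -1.5, -0.2]
opening: 0.07
```

```bash
python3 - <<'E'
from h import *
tool()
a=r.snapshot("side");cv2.imwrite("pics/s6.png",a)
rim=lambda x,y,z:[w(x+.048*np.cos(k),y+.048*np.sin(k),z) for k in np.arange(0,6.28,.785)]
py=W(r.state()["position"])[1]+.041
overlay("side",a,(290,110,430,230),5,rim(-.105,py,.11)+[w(-.024,0,.085),w(-.165,0,.05)],"pics/s6c.png")
cv2.imwrite("pics/s6c.png",cv2.convertScaleAbs(cv2.imread("pics/s6c.png"),alpha=1.2))
E
```

```text
t 18.45 pos [ 0.5903 -0.181   0.0242] W [-0.1052 -0.1043] yaw_y 13.19 zaxis [ 0. -0. -1.] open 0.07 F [ 0.4 -1.5 -0.2] Fw [ 0.  -1.6] q [-0.43  0.51 -0.13  0.92 -0.    0.91]
```

View pics/s6c.png

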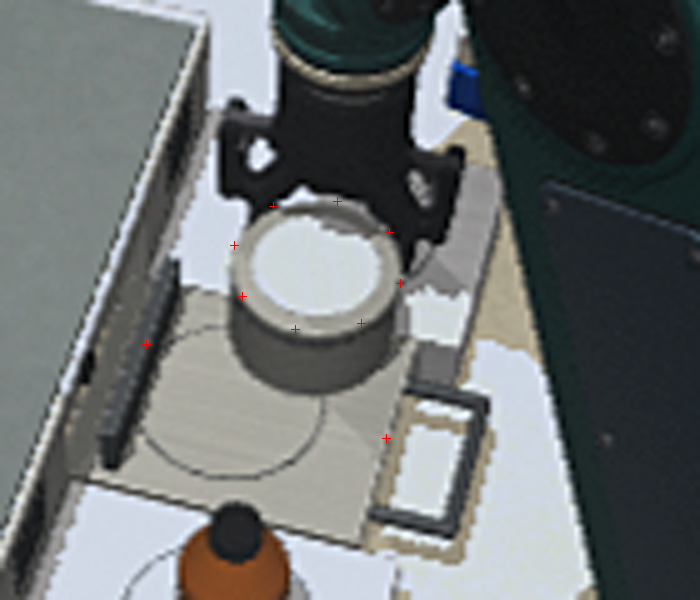

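The pot is sliding with the tool (lid centre about (317,268)). It sits about 43 mm ahead of the TCP, so it needs 61 mm more.

>>> {"method": "step_arm", "body": {
  "motion": [
    [[-0.00228, 0.00974, 0], [0, 0, 0], 0.18],
    [[-0.00228, 0.00974, 0], [0, 0, 0], 0.18],
    [[-0.00228, 0.00974, 0], [0, 0, 0], 0.18],
    [[-0.00228, 0.00974, 0], [0, 0, 0], 0.18],
    [[-0.00228, 0.00974, 0], [0, 0, 0], 0.18],
    [[-0.00137, 0.00584, 0], [0, 0, 0], 0.18],
    [[-0.00068, 0.00292, 0], [0, 0, 0], 0.18],
    [[-0.00046, 0.00195, 0], [0, 0, 0], 0.18]
  ]
}}

```text
time_s: 19.5
position: [0.5764, -0.1219, 0.0242]
tcp_rot: [1.952, 2.461, -0.0]
force: [0.6, -1.5, 0.6]
opening: 0.0699
```

>>> {"method": "step_arm", "body": {
  "motion": [
    [[0, 0, 0], [0, 0, 0], 0.18],
    [[0.0023, -0.0097, 0], [0, 0, 0], 0.18],
    [[0.0057, -0.0243, 0], [0, 0, 0], 0.18],
    [[0.0046, -0.0195, 0.02], [0, 0, 0], 0.18],
    [[0, 0, 0.04], [0, 0, 0], 0.18],
    [[0, 0, 0.05], [0, 0, 0], 0.18],
    [[0, 0, 0.01], [0, 0, 0.0833], 0.18],
    [[0, 0, 0], [0, 0, 0.0833], 0.18]
  ]
}}

```text
time_s: 20.5
position: [0.5898, -0.1774, 0.1454]
tcp_rot: [1.487, 2.765, 0.0]
force: [0.5, -0.3, -0.5]
opening: 0.07
```

```bash
python3 - <<'E'
from h import *
tool()
a=r.snapshot("side");cv2.imwrite("pics/s7.png",a);b=r.snapshot("top");cv2.imwrite("pics/t7.png",b)
rim=lambda x,y,z:[w(x+.048*np.cos(k),y+.048*np.sin(k),z) for k in np.arange(0,6.28,.785)]
P=rim(-.105,0,.11)
overlay("side",a,(290,130,420,250),3,P,"pics/o1.png");overlay("top",b,(290,130,420,250),3,P,"pics/o2.png")
o=np.hstack([cv2.imread("pics/o1.png"),cv2.imread("pics/o2.png")])
cv2.imwrite("pics/o7.png",cv2.convertScaleAbs(o,alpha=1.2))
E
```

```text
t 20.5 pos [ 0.5898 -0.1774  0.1454] W [-0.1049 -0.1007] yaw_y 33.44 zaxis [ 0.002 -0.001 -1.   ] open 0.07 F [ 0.5 -0.3 -0.5] Fw [ 0.4 -0.4] q [-0.42  0.44  0.08  1.21 -0.    0.56]
```

View pics/o7.png

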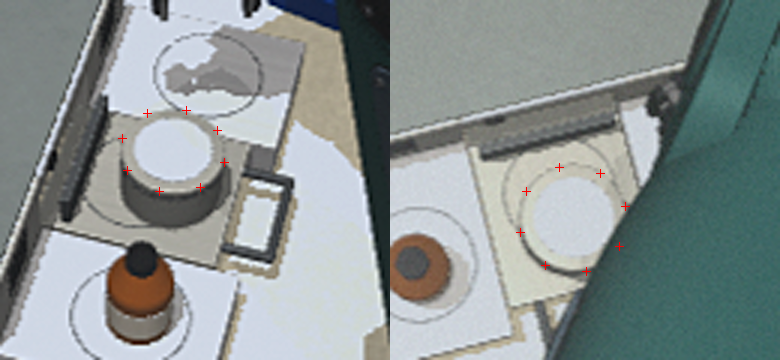

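The pot is at about (-0.105, 0.00) on the tray, matching the overlay in both views (side lid centre about (172,151), top about (573,216)). Next I'll turn 90° and go in front of it.

>>> {"method": "step_arm", "body": {
  "motion": [
    [[-0.0137, 0.01157, 0], [0, 0, 0.083], 0.18],
    [[-0.0137, 0.01157, 0], [0, 0, 0.083], 0.18],
    [[-0.0137, 0.01157, 0], [0, 0, 0.083], 0.18],
    [[-0.0137, 0.01157, 0], [0, 0, 0.083], 0.18],
    [[-0.0137, 0.01157, 0], [0, 0, 0.083], 0.18],
    [[-0.0137, 0.01157, 0], [0, 0, 0.083], 0.18],
    [[-0.0137, 0.01157, 0], [0, 0, 0.083], 0.18],
    [[0, 0, 0], [0, 0, 0], 0.18]
  ]
}}

```text
time_s: 21.6
position: [0.4927, -0.0946, 0.1443]
tcp_rot: [0.346, -3.122, -0.0]
force: [-0.2, 0.1, 0.4]
opening: 0.0702
```

```bash
python3 -c "
from h import *
tool();print(w(-.18,0,.0245)-r.state()['position'])"
```

```text
t 21.6 pos [ 0.4927 -0.0946  0.1443] W [-0.1806  0.002 ] yaw_y 102.65 zaxis [-0.  0. -1.] open 0.0702 F [-0.2  0.1  0.4] Fw [-0.2  0.1] q [-0.35  0.25 -0.22  1.11 -0.   -0.57]
[ 0.0010023  -0.00185171 -0.11979229]
```

>>> {"method": "step_arm", "body": {
  "motion": [
    [[0.001, -0.0019, 0], [0, 0, 0.004], 0.18],
    [[0, 0, -0.03], [0, 0, 0], 0.18],
    [[0, 0, -0.03], [0, 0, 0], 0.18],
    [[0, 0, -0.03], [0, 0, 0], 0.18],
    [[0, 0, -0.015], [0, 0, 0], 0.18],
    [[0, 0, -0.01], [0, 0, 0], 0.18],
    [[0, 0, -0.005], [0, 0, 0], 0.18],
    [[0, 0, 0], [0, 0, 0], 0.18]
  ]
}}

```text
time_s: 22.6
position: [0.4943, -0.0965, 0.0242]
tcp_rot: [-0.364, 3.12, -0.0]
force: [0.7, -0.3, -0.3]
opening: 0.0698
```

>>> {"method": "step_arm", "body": {
  "motion": [
    [[0.00487, 0.00114, 0], [0, 0, 0], 0.18],
    [[0.00487, 0.00114, 0], [0, 0, 0], 0.18],
    [[0.00487, 0.00114, 0], [0, 0, 0], 0.18],
    [[0.00487, 0.00114, 0], [0, 0, 0], 0.18],
    [[0.00487, 0.00114, 0], [0, 0, 0], 0.18],
    [[0.00487, 0.00114, 0], [0, 0, 0], 0.18],
    [[0.00487, 0.00114, 0], [0, 0, 0], 0.18],
    [[0.00487, 0.00114, 0], [0, 0, 0], 0.18]
  ]
}}

```text
time_s: 23.6
position: [0.5331, -0.0871, 0.0241]
tcp_rot: [0.366, -3.12, -0.0]
force: [-2.3, 0.2, 0.3]
opening: 0.07
```

```bash
python3 -c "
from h import *
tool()"
```

```text
t 23.6 pos [ 0.5331 -0.0871  0.0241] W [-0.1396  0.0002] yaw_y 103.37 zaxis [-0.001 -0.    -1.   ] open 0.07 F [-2.3  0.2  0.3] Fw [-2.2  0.7] q [-0.31  0.4  -0.34  0.83 -0.   -0.55]
```

In contact, pot x about -0.096. I'll push 19 mm more, then creep.

>>> {"method": "step_arm", "body": {
  "motion": [
    [[0.0039, 0.0009, 0], [0, 0, 0], 0.18],
    [[0.0039, 0.0009, 0], [0, 0, 0], 0.18],
    [[0.0039, 0.0009, 0], [0, 0, 0], 0.18],
    [[0.0029, 0.0007, 0], [0, 0, 0], 0.18],
    [[0.0019, 0.0005, 0], [0, 0, 0], 0.18],
    [[0.001, 0.0002, 0], [0, 0, 0], 0.18],
    [[0.001, 0.0002, 0], [0, 0, 0], 0.18],
    [[0, 0, 0], [0, 0, 0], 0.18]
  ]
}}

```text
time_s: 24.6
position: [0.5516, -0.0828, 0.0242]
tcp_rot: [-0.366, 3.12, 0.0]
force: [-0.3, -0.8, -0.6]
opening: 0.0703
```

```bash
python3 - <<'E'
from h import *
tool(); cv2.imwrite("pics/s8.png",r.snapshot("side"))
E
```

```text
t 24.6 pos [ 0.5516 -0.0828  0.0242] W [-1.205e-01  1.000e-04] yaw_y 103.37 zaxis [ 0.  0. -1.] open 0.0703 F [-0.3 -0.8 -0.6] Fw [-0.5 -0.7] q [-0.3   0.43 -0.29  0.85  0.   -0.53]
```

>>> {"method": "step_arm", "body": {
  "motion": [
    [[0.0005, 0.0001, 0], [0, 0, 0], 0.18],
    [[0.0005, 0.0001, 0], [0, 0, 0], 0.18],
    [[0.0005, 0.0001, 0], [0, 0, 0], 0.18],
    [[0.0005, 0.0001, 0], [0, 0, 0], 0.18],
    [[0.0005, 0.0001, 0], [0, 0, 0], 0.18],
    [[0.0005, 0.0001, 0], [0, 0, 0], 0.18],
    [[0.0005, 0.0001, 0], [0, 0, 0], 0.18],
    [[0, 0, 0], [0, 0, 0], 0.18]
  ]
}}

```text
time_s: 25.65
position: [0.5549, -0.0822, 0.0241]
tcp_rot: [0.366, -3.12, -0.0]
force: [-3.8, -0.8, -0.1]
opening: 0.07
```

```bash
python3 -c "
from h import *
tool()"
```

```text
t 25.65 pos [ 0.5549 -0.0822  0.0241] W [-0.1172  0.    ] yaw_y 103.37 zaxis [-0. -0. -1.] open 0.07 F [-3.8 -0.8 -0.1] Fw [-3.9  0.1] q [-0.29  0.43 -0.28  0.86 -0.   -0.53]
```

>>> {"method": "step_arm", "body": {
  "motion": [
    [[0.0005, 0.0001, 0], [0, 0, 0], 0.18],
    [[0.0005, 0.0001, 0], [0, 0, 0], 0.18],
    [[0, 0, 0], [0, 0, 0], 0.18],
    [[0, 0, 0], [0, 0, 0], 0.18],
    [[0, 0, 0], [0, 0, 0], 0.18],
    [[0, 0, 0], [0, 0, 0], 0.18],
    [[0, 0, 0], [0, 0, 0], 0.18],
    [[0, 0, 0], [0, 0, 0], 0.18]
  ]
}}

```text
time_s: 26.65
position: [0.5555, -0.082, 0.0241]
tcp_rot: [0.365, -3.119, 0.0]
force: [-5.7, -0.4, 2.3]
opening: 0.07
```

```bash
python3 -c "
from h import *
tool()"
```

```text
t 26.65 pos [ 0.5555 -0.082   0.0241] W [-0.1166  0.    ] yaw_y 103.36 zaxis [-0.001 -0.    -1.   ] open 0.07 F [-5.7 -0.4  2.3] Fw [-5.6  0.9] q [-0.29  0.43 -0.28  0.86 -0.   -0.52]
```

Force is rising and sustained (5.6 N) at the expected spot. I'll add one more 0.5 mm, hold, and read it.

>>> {"method": "step_arm", "body": {
  "motion": [
    [[0.0005, 0.0001, 0], [0, 0, 0], 0.18],
    [[0, 0, 0], [0, 0, 0], 0.18],
    [[0, 0, 0], [0, 0, 0], 0.18],
    [[0, 0, 0], [0, 0, 0], 0.18],
    [[0, 0, 0], [0, 0, 0], 0.18],
    [[0, 0, 0], [0, 0, 0], 0.18],
    [[0, 0, 0], [0, 0, 0], 0.18],
    [[0, 0, 0], [0, 0, 0], 0.18]
  ]
}}

```text
time_s: 27.65
position: [0.5557, -0.0819, 0.0241]
tcp_rot: [0.365, -3.119, 0.0]
force: [-7.9, -1.2, 2.5]
opening: 0.07
```

```bash
python3 -c "
from h import *
tool()"
```

```text
t 27.65 pos [ 0.5557 -0.0819  0.0241] W [-1.164e-01  1.000e-04] yaw_y 103.36 zaxis [-0.001 -0.    -1.   ] open 0.07 F [-7.9 -1.2  2.5] Fw [-7.9  0.6] q [-0.29  0.43 -0.28  0.86 -0.   -0.52]
```

Held at 7.9 N with almost no motion: the pot is pressed on the strip, well below the tray's 16 N. Retreating straight back, then up, for a final check.

>>> {"method": "step_arm", "body": {
  "motion": [
    [[-0.0005, -0.0001, 0], [0, 0, 0], 0.18],
    [[-0.001, -0.0002, 0], [0, 0, 0], 0.18],
    [[-0.0049, -0.0011, 0], [0, 0, 0], 0.18],
    [[-0.0195, -0.0046, 0], [0, 0, 0], 0.18],
    [[-0.03, -0.007, 0], [0, 0, 0], 0.18],
    [[0, 0, 0.05], [0, 0, 0], 0.18],
    [[0, 0, 0.06], [0, 0, 0], 0.18],
    [[-0.03, -0.007, 0.03], [0, 0, 0], 0.18]
  ]
}}

```text
time_s: 28.65
position: [0.4723, -0.1023, 0.1671]
tcp_rot: [-0.367, 3.116, -0.003]
force: [-0.3, 0.5, -0.7]
opening: 0.0702
```

```bash
python3 - <<'E'
from h import *
tool()
a=r.snapshot("side");b=r.snapshot("top")
P=[w(-.072+.048*np.cos(k),.048*np.sin(k),.11) for k in np.arange(0,6.28,.785)]+[w(-.21,.045,.042),w(-.21,-.045,.042),w(-.165,.073,.05),w(-.165,-.073,.05)]
overlay("side",a,(290,130,420,250),3,P,"pics/o1.png");overlay("top",b,(290,130,420,250),3,P,"pics/o2.png")
cv2.imwrite("pics/o9.png",cv2.convertScaleAbs(np.hstack([cv2.imread("pics/o1.png"),cv2.imread("pics/o2.png")]),alpha=1.2))
E
```

```text
t 28.65 pos [ 0.4723 -0.1023  0.1671] W [-0.2022 -0.0008] yaw_y 103.43 zaxis [ 0.004 -0.001 -1.   ] open 0.0702 F [-0.3  0.5 -0.7] Fw [-0.2  0.5] q [-0.38  0.2  -0.22  1.15  0.   -0.62]
```

View pics/o9.png

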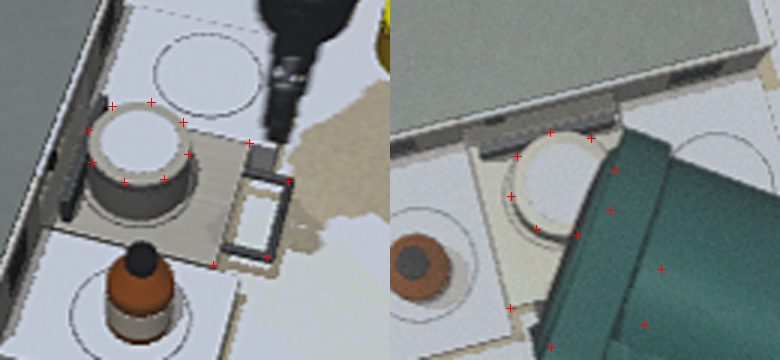

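The pot's lid rim matches the expected place against the strip in both views, and the tray edge and handle are at their fully-out marks. Handing in.

```bash
python3 -c "
from h import *
r.close_job(); print('done')"
```

```text
the job is handed in; nothing more can be done
done
```

I pulled the tray out to its stop, slid the pot sideways onto the middle of the tray with the open fingers around it, pressed it against the stop strip, and handed the job in at about 29 s.

**Tray:** At the stop the pull force rose to 37 N with no further travel. In the last side view its front edge and handle sit at the fully-out marks; the arm hides most of that in the top view.

**Pot:** It was pushed back until the force held at 5.6 N and then 7.9 N, well below the tray's 16 N rail friction. After I backed off, its lid matched the expected spot against the strip on the middle line, to about 2 mm in the side view. The arm hides part of the lid in the top view, but the visible part fits.

**Bystanders:** The tool kept clear of them and I felt no unexpected contact. The last views show the bottle in place, but I did not measure the jug or the tip box at the end.

**What went wrong or disagreed:**
- **First grasp:** it closed above the handle bar and missed. The fingertips sit about 25–30 mm higher than the reported tool position, so I went deeper and regripped.
- **Gripper opening:** it read about 8 mm on the 10 mm bar.

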